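# Point the map board's bearing arm at the red marker and log it

## Task

On the map board, gently push the pivoted black bearing arm round with a fingertip, without gripping it, until its brass tip points straight at the middle of the red marker. Then, and only then, press the green button on the grey logger box all the way down to log the bearing, and move away. Leave the markers and everything else on the table where they are.

Things in the scene. Friction and masses are not known exactly. Their poses are not given: they have to be found in the camera images.
- map_board: Fixed square board, 360 x 360 mm, 18 mm thick, with a pale street map and a red zigzag line, flat on the table. Origin: centre of its underside, below the bearing arm's vertical pivot; its surface is 18 mm higher. Tick ring (radius 131 mm) only printed. At the pivot a steel pedestal (16 mm radius) carries the arm's black hub (20 mm radius, top 31 mm above the surface).
- bearing_arm: Black pointer on the board's central pivot, turning level, about a full turn free either way. Origin: on the pivot axis at the board's surface; x: along the arm to its tip; z up. Bar 14 mm wide, lying 14 to 24 mm above the surface, air below. Stiff: about 1.5 N sideways at 85 mm from the axis turns it, and it stays where left. It starts pointing roughly towards the robot.
- bearing_arm_tip (a point): End of the bearing arm's brass tip (tip 12 mm long, 8 mm wide), 122 mm from the pivot axis and 19 mm above the board's surface. The arm's other end is a short tail with a round steel counterweight (14 mm radius), reaching 60 mm from the axis.
- red_marker: Red pawn-shaped map marker, 40 mm tall, foot 30 mm across, about 80 g, loose, standing on the map 140 to 180 mm from the pivot, beyond the arm's tip. Origin: centre of its foot. The three markers stand left, right and on the far side of the pivot, in any order. It must not be moved.
- blue_marker: A bystander, to be left where it stands: blue map marker, same shape as the red one.
- yellow_marker: A bystander, to be left where it stands: yellow map marker, same shape as the red one.
- logger: Fixed grey box, 110 x 120 mm, 45 mm tall, with a dark screen strip on its far half and a round green push button on its near half. Origin: centre of its underside; it stands to the left or to the right of the map board.
- log_button_top (a point): Centre of the top of the green button (32 mm across) on the logger's upper face. It is pressed straight down.
- log_button (a joint): Travel of the green button: 0 up, 0.006 m fully down; it takes 5 N fully down and springs back up.
- scanner: A bystander, to be left where it stands: fixed black box, 110 x 120 mm, 50 mm tall, with a slotted grille and three small knobs (up to 62 mm); it stands on the other side of the board from the logger. Origin: centre of its underside.
- mug: A bystander, to be left where it stands: blue mug, 80 mm across, 95 mm tall. Origin: centre of its foot.
- tape: A bystander, to be left where it stands: yellow roll of tape, 90 mm across, 24 mm tall. Origin: centre of its underside.
- torch: A bystander, to be left where it stands: black torch with an orange head, about 180 mm long, 36 mm tall. Origin: underside, middle of its handle.
- card_box: A bystander, to be left where it stands: cardboard card box, 90 x 120 mm, 75 mm tall. Origin: centre of its underside.

How it is judged (in metres and radians):
On the way, in this order (a step that is already met when the one before it is completed fails the run):
1. the bearing arm points at the red marker and stands still (y of red_marker in the frame of bearing_arm between -0.009 and 0.009 m and x of red_marker in the frame of bearing_arm above 0.05 m and angular speed of bearing_arm below 0.1 rad/s), for 0.2 s.
2. the green button is pressed down (value of joint log_button above 0.0045 m), for 0.05 s.
At the end, for the whole second after the job is handed in: The arm is at rest and its line, on the brass-tip side, passes within 9 mm of the red marker's centre; the green button was pressed (4.5 of 6 mm) after that and is up again; markers stand within 10 mm, and mug, tape, torch and card box within 20 mm, of their starts, all upright (y of red_marker in the frame of bearing_arm between -0.009 and 0.009 m and x of red_marker in the frame of bearing_arm above 0.05 m and angular speed of bearing_arm below 0.05 rad/s and value of joint log_button below 0.0015 m and distance of each of red_marker, blue_marker, yellow_marker from where it was at the start of the episode below 0.01 m and distance of each of mug, tape, torch, card_box from where it was at the start of the episode below 0.02 m and angle between each of red_marker, blue_marker, yellow_marker, mug, tape, torch, card_box's own z axis and vertical below 0.2 rad); the robot touches nothing.
It fails at once if the green button is pressed (over 3 mm) while the bearing arm does not point at the red marker (value of joint log_button above 0.003 m and not (y of red_marker in the frame of bearing_arm between -0.009 and 0.009 m and x of red_marker in the frame of bearing_arm above 0.05 m)).
It fails at once if the bearing arm is gripped or shoved hard (over 18 N from the fingers) (contact force between the fingers and bearing_arm above 18 N).
It fails at once if a marker is moved over 10 mm, lifted or knocked over (distance of any of red_marker, blue_marker, yellow_marker from where it was at the start of the episode above 0.01 m or angle between any of red_marker, blue_marker, yellow_marker's own z axis and vertical above 0.3 rad).
It fails at once if the mug, tape, torch or card box is moved over 20 mm, lifted or knocked over (distance of any of mug, tape, torch, card_box from where it was at the start of the episode above 0.02 m).
It also fails if it takes over 54 s, if anything falls off the work surface, if the arm or the gripper's body presses on something with over 40 N, if the wrist force passes 120 N, or if a joint passes its speed limit or range.

## Robot

A 6-joint arm with a two-finger parallel gripper is mounted at the origin on the work surface. World frame = base frame: x ahead of the robot, y to its left, z up, the work surface at z = 0. Lengths are in mm, angles in rad, forces in N, time in s.
With the tool pointing down it reaches from about 400 to 925 mm from the base axis. Payload 12.5 kg.
Tool frame: the origin (TCP) lies at the centre of the arm's flange, where the gripper is bolted on; the fingertips stand 190 mm ahead of it and the grasp point (between the pads) lies 171 mm ahead of it; z points along the fingers, y is the direction in which the jaws open and shut (so a half turn about z gives the same grasp; the last joint's range is limited). The gripper opens to 95 mm and grips with 3 to 60 N. Pads are 20 mm wide; open, the fingers measure 119 mm over their backs; the gripper's body (75 mm by 180 mm) begins 59 mm behind the grasp point.
Start: joints at [-1.304, 0.491, 1.559, -0, 1.092, -0.106], TCP at [227.659, -582.062, 404.761] pointing down, gripper open.
Joint ranges: [-3.1, 3.1], [-0.84, 2.19], [0.05, 2.79], [-1.13, 4.28], [0.06, 2.93], [-2.69, 2.69]. Speed limits (rad/s): [2.22, 2.22, 2.79, 3.14, 3.14, 3.14].

## Interface

Orientations are given as [roll, pitch, yaw] about the fixed x, y, z axes, in that order (R = Rz(yaw) Ry(pitch) Rx(roll)).
In Python, from cell import env, optics gives the robot as it stands.
- The arm moves only by the tool apply_moves, never from a script. Its argument "commands" is a list of rows, each a list of 7 numbers: the turn, a rotation vector about the tool's x, y, z in degrees, then the shift along the tool's x, y, z in m, then the finger opening in m, from 0 to 0.0951. A call has 1 to 5 rows; each row shifts and turns the commanded pose from where the row before left it, along the tool's axes as they then stand; what a row does not reach is not made up. A row lasts 1/12 s, in which the tool goes at most 41.7 mm and 7.16 degrees, less where a joint would pass 70% of its speed; a pose out of reach is approached as far as the arm can. A call with a gripper value outside its range is refused whole. The fingers move at their own pace and stop on an object; the grip force is fixed at half the most. Time passes only in rows, so rows that do not move let the fingers close. It gives the time, the measured TCP pose, the force and the opening at its end, in the units of the state.
- env.state(): the state, without advancing time (a new reading comes with each control period).
- optics.read_camera(name): name is "side" or "top"; returns a dict with "color" (420x560x3 uint8, red, green, blue), "fx", "fy", "cx", "cy" (pixels), "eye" and "rotation" of the camera in the world. Camera axes: x right, y up, looking along -z (the intrinsics and any distortion apply to the point x, -y, -z); pixel columns grow to the right and rows downward; lengths in mm; the calibration is good to about 2 mm. A picture is of the moment at which its call begins. There is no depth.
- env.job_done(): hands the job in, once; it reports no verdict.
The state is a dict: "t": time; "joints": joint angles; "qvel": joint speeds; "tau": joint torques, N m; "eef_pos": TCP position; "tcp_rot": TCP orientation; "ft_force": force on the tool from outside, world axes, zero at the start; "moment": the same for the moment, N m; "opening": opening from 0.0 (shut) to 1.0 (fully open).
Only numpy, scipy, OpenCV 4.12 (cv2) and the standard library are available. Lean on these libraries where they do the work, as an engineer would, in place of code of your own. Each camera call takes 0.05 s, during which the arm holds its last target. There are 200 camera calls.

## Working session

There is one attempt and no reset: what is moved stays moved. The work goes in short steps, Python scripts to look and compute and a tool call to move; the robot and the scene stay as the last step left them, time stands still between calls to the robot, and variables do not carry over. Pictures are saved under pics/ and viewed, about 8 in all and at most 12, crops included, and the job is handed in when it is done.

Besides the shell and the picture viewer there is one more tool, called after "Request:" by a JSON object that holds its "name" and its "arguments". apply_moves: Moves the arm, as the interface text tells. Its arguments: {"type":"object","properties":{"commands":{"type":"array","items":{"type":"array","items":{"type":"number"}}}},"required":["commands"]}

```bash
mkdir -p pics; ls; python3 - <<'E'
from cell import env, optics
import cv2
print(env.state())
for n in("top","side"):
    c=optics.read_camera(n)
    print({k:v for k,v in c.items() if k!="color"})
    cv2.imwrite(f"pics/{n}0.png",c["color"][:,:,::-1])
E
```

```text
pics
{'t': 0.0, 'joints': array([-1.30361069e+00,  4.91590046e-01,  1.55944912e+00, -2.54076999e-05,
        1.09170611e+00, -1.05583133e-01]), 'qvel': array([-7.50538465e-04, -3.42874765e-04,  4.52237569e-04, -1.25313161e-03,
        1.20918727e-03, -6.43153621e-05]), 'tau': array([-1.97630565e-03, -6.12650371e+01, -2.58179730e+01,  6.91940566e-02,
        4.82693198e-02, -1.42282779e-04]), 'eef_pos': array([ 227.64415787, -582.03866192,  404.14279953]), 'tcp_rot': array([-3.14044408e+00, -9.90632642e-05,  3.72780443e-01]), 'ft_force': array([-0.01666099, -0.00285644,  0.30178286]), 'moment': array([-0.05180773,  0.00998445,  0.00831247]), 'opening': 0.9980557599284208}
{'fx': 485.35799824523804, 'fy': 485.35799824523804, 'cx': 291.1250834520375, 'cy': 216.8979213464876, 'eye': array([3.49726169e+02, 8.51332797e-01, 1.59246158e+03]), 'rotation': array([ 9.79405542e-02,  4.96532108e-05, -1.57590158e+00])}
{'fx': 439.11779422294654, 'fy': 439.11779422294654, 'cx': 272.36194962481864, 'cy': 213.14868118213533, 'eye': array([-268.97599177,  765.70491359,  886.77543315]), 'rotation': array([ 0.94114295,  0.02376158, -2.37027984])}
```

View pics/top0.png

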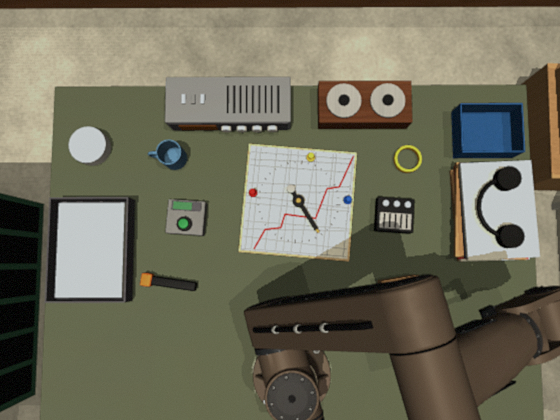

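View pics/side0.png

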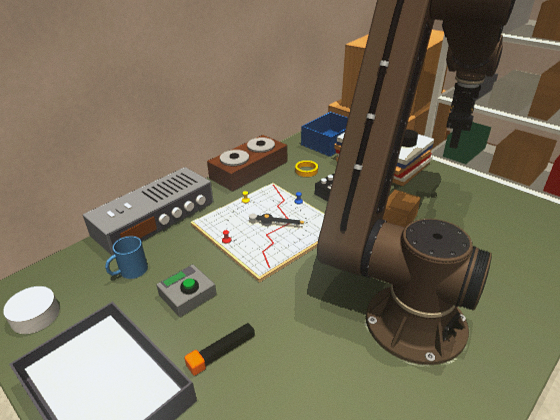

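Top view: red marker is left of the pivot at about (253,193), pivot (298,200), brass tip (317,232), green button (183,224). Blue is at (348,200) and yellow at (311,157). The side view agrees. Next I'll measure by masks and rays.

```bash
cat > h.py <<'E'
from cell import env, optics
import cv2, numpy as np
from scipy.spatial.transform import Rotation as R
def ray(c,u,v,z):
    M=R.from_euler('xyz',c["rotation"]).as_matrix()
    d=M@np.array([(u-c["cx"])/c["fx"],-(v-c["cy"])/c["fy"],-1.])
    return c["eye"]+d*(z-c["eye"][2])/d[2]
def proj(c,p):
    q=R.from_euler('xyz',c["rotation"]).as_matrix().T@(np.array(p)-c["eye"])
    return c["cx"]+c["fx"]*q[0]/-q[2], c["cy"]-c["fy"]*q[1]/-q[2]
def blobs(c,lo,hi,box,amin=6):
    hsv=cv2.cvtColor(c["color"],cv2.COLOR_RGB2HSV)
    m=cv2.inRange(hsv,np.array(lo),np.array(hi)); k=np.zeros_like(m); x0,y0,x1,y1=box; k[y0:y1,x0:x1]=1
    n,l,s,ce=cv2.connectedComponentsWithStats(m*k)
    return [(s[i,4],s[i,:4].tolist(),ce[i]) for i in range(1,n) if s[i,4]>=amin]
def crop(c,box,f,name):
    x0,y0,x1,y1=box
    cv2.imwrite(name,cv2.resize(c["color"][y0:y1,x0:x1,::-1],None,fx=f,fy=f,interpolation=cv2.INTER_CUBIC))
E
python3 - <<'E'
from h import *
t=optics.read_camera("top"); s=optics.read_camera("side")
def show(n,c,bl,z):
    for a,b,ce in bl: print(n,a,b,ce.round(1),ray(c,*ce,z).round(1))
show("red t",t,blobs(t,(0,160,80),(6,255,255),(244,180,264,205)),38)
show("red s",s,blobs(s,(0,160,80),(6,255,255),(215,225,240,248)),38)
show("blue t",t,blobs(t,(105,140,60),(125,255,255),(338,190,358,210)),38)
show("yel t",t,blobs(t,(22,140,100),(32,255,255),(300,148,322,165)),38)
show("btn t",t,blobs(t,(50,150,60),(75,255,255),(170,212,200,235)),51)
show("btn s",s,blobs(s,(50,150,60),(75,255,255),(178,275,202,296)),51)
show("brass t",t,blobs(t,(12,90,60),(32,255,255),(285,190,325,240),3),37)
show("black t",t,blobs(t,(0,0,0),(180,255,55),(280,185,325,240)),40)
# board outline
g=cv2.inRange(t["color"],(140,140,120),(255,255,255)); 
k=np.zeros_like(g);k[138:266,232:364]=1
g=cv2.morphologyEx(g*k,cv2.MORPH_CLOSE,np.ones((5,5)))
cs=max(cv2.findContours(g,0,2)[0],key=cv2.contourArea); r=cv2.minAreaRect(cs)
bp=np.array([ray(t,*p,18) for p in cv2.boxPoints(r)]);print(bp.round(0),bp.mean(0),np.linalg.norm(bp-np.roll(bp,1,0),axis=1))
crop(t,(230,135,370,270),5,"pics/c1.png"); crop(t,(150,190,220,250),8,"pics/c2.png")
E
```

```text
red t 48 [249, 189, 8, 8] [252.5 192.3] [583.1 124.7  38. ]
red s 19 [223, 230, 6, 5] [225.5 232.1] [595.8 114.3  38. ]
red s 41 [222, 237, 9, 6] [226.1 239.6] [566.9 137.2  38. ]
blue t 46 [344, 196, 7, 8] [347.2 199.5] [ 558.  -181.2   38. ]
yel t 48 [307, 153, 8, 8] [310.2 156.8] [698.8 -63.2  38. ]
btn t 23 [179, 219, 9, 6] [182.1 220.9] [490.1 347.9  51. ]
btn s 83 [183, 279, 12, 9] [188.6 282.8] [490.5 334.4  51. ]
brass t 31 [295, 197, 7, 7] [297.9 199.9] [557.5 -22.1  37. ]
brass t 10 [315, 228, 4, 5] [316.7 229.9] [460.2 -81.8  37. ]
black t 150 [292, 192, 25, 37] [303.1 208.4] [529.6 -38.5  40. ]
[[ 395.  170.   18.]
 [ 751.  143.   18.]
 [ 718. -219.   18.]
 [ 363. -184.   18.]] [556.73257232 -22.45642374  18.        ] [355.59681113 357.04013161 363.46947355 356.37472925]
```

View pics/c1.png

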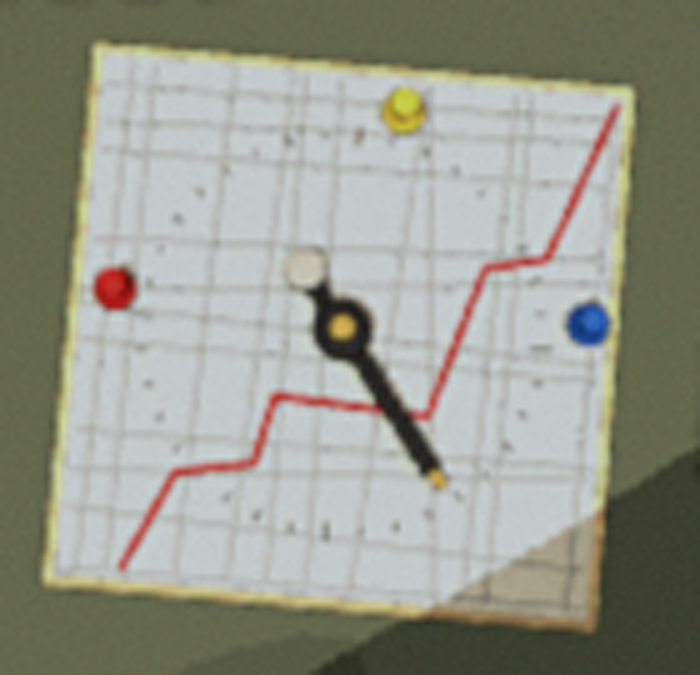

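The crop gives sharp positions: hub centre and board centre agree at about (556.5,-22), arm bearing is about -148°, and red is at about 80°. A clockwise sweep of about 132° along the near side is free of markers. I'll triangulate red and the button better before planning.

```bash
cat >> h.py <<'E'
def tri(t,a,s,b):
    o1,o2=t["eye"],s["eye"]; d1=ray(t,*a,0)-o1; d2=ray(s,*b,0)-o2
    k=np.linalg.lstsq(np.c_[d1,-d2],o2-o1,rcond=None)[0]; p,q=o1+k[0]*d1,o2+k[1]*d2
    return ((p+q)/2).round(1),round(np.linalg.norm(p-q),1)
E
python3 - <<'E'
from h import *
t=optics.read_camera("top"); s=optics.read_camera("side")
bt=blobs(t,(50,100,40),(80,255,255),(170,212,200,235));bs=blobs(s,(50,100,40),(80,255,255),(178,275,202,296))
rt=blobs(t,(0,90,60),(12,255,255),(244,180,264,205));rs=blobs(s,(0,90,60),(12,255,255),(215,225,240,248))
for x in(bt,bs,rt,rs):print(x)
B=lambda x:max(x,key=lambda e:e[0])
cen=lambda b:(b[1][0]+(b[1][2]-1)/2,b[1][1]+(b[1][3]-1)/2)
print("btn",tri(t,B(bt)[2],s,B(bs)[2]),tri(t,cen(B(bt)),s,cen(B(bs))),ray(t,*cen(B(bt)),51))
print("red",tri(t,B(rt)[2],s,B(rs)[2]),tri(t,cen(B(rt)),s,cen(B(rs))))
# logger outline in top
hsv=cv2.cvtColor(t["color"],cv2.COLOR_RGB2HSV); m=cv2.inRange(hsv,(0,0,90),(180,45,255)); k=np.zeros_like(m);k[190:245,155:215]=1
m=cv2.morphologyEx(m*k,cv2.MORPH_CLOSE,np.ones((5,5)))
c=max(cv2.findContours(m,0,2)[0],key=cv2.contourArea);r=cv2.minAreaRect(c);bp=np.array([ray(t,*p,45) for p in cv2.boxPoints(r)]);print(bp.round(0),bp.mean(0))
crop(s,(150,260,220,320),8,"pics/c3.png")
P=np.array([556.5,-22.3])
for a in (-140,-148.5,-160,-170,-180,-190,-200,-210,-220,-230,-240,-250,-260,-270,-280.3):
    th=np.radians(a);u=np.array([np.cos(th),np.sin(th)]);n=np.array([u[1],-u[0]]);h=10*abs(n[0])+12*abs(n[1])
    print(a,(P+85*u-(7+h)*n).round(1))
E
```

```text
[(np.int32(95), [178, 218, 11, 11], array([182.89473684, 223.        ]))]
[(np.int32(24), [178, 275, 8, 5], array([180.58333333, 276.25      ])), (np.int32(105), [183, 279, 12, 10], array([188.55238095, 283.34285714]))]
[(np.int32(56), [249, 189, 8, 8], array([252.5       , 192.28571429]))]
[(np.int32(82), [222, 230, 9, 13], array([225.90243902, 236.82926829]))]
btn (array([481.4, 341.7,  60.8]), np.float64(3.4)) (array([481.6, 341.7,  60.1]), np.float64(3.1)) [483.39919482 344.87901261  51.        ]
red (array([583.6, 124.7,  32.1]), np.float64(1.1)) (array([582.5, 124.6,  35.9]), np.float64(0.6))
[[453. 404.  45.]
 [563. 399.  45.]
 [554. 277.  45.]
 [444. 284.  45.]] [503.44145154 341.05051398  45.        ]
-140 [505.9 -94.3]
-148.5 [495.8 -85.9]
-160 [484.  -71.8]
-170 [476.4 -57.3]
-180 [471.5 -41.3]
-190 [469.2 -27.8]
-200 [469.2 -13.6]
-210 [471.7   0.8]
-220 [476.8  15. ]
-230 [484.7  28.4]
-240 [495.2  40.5]
-250 [508.2  50.6]
-260 [523.1  58.1]
-270 [539.5  62.7]
-280.3 [553.   64.7]
```

View pics/c2.png

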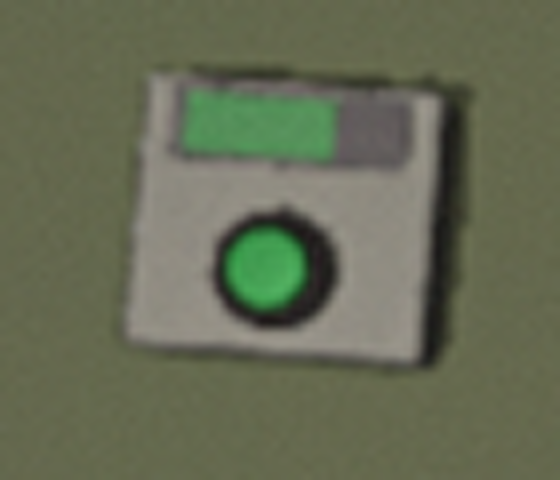

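Red is at (583,125) and the button top at (482,342) with z≈58; both are consistent with the given sizes. Moving above the start of the push: fingers shut, tool squared to the world.

Request:
{"name": "apply_moves", "arguments": {"commands": [[0,0,7.12,0,0,0,0],[0,0,7.12,0,0,0,0],[0,0,7.12,0,0,0,0],[0,0,0,0.02,-0.0342,0,0],[0,0,0,0.02,-0.0342,0,0]]}}

```text
t: 0.72
eef_pos: [267.2, -513.7, 404.1]
tcp_rot: [-3.141, 0.0, -0.004]
ft_force: [1.1, 0.1, 0.1]
opening: 0.707
```

Request:
{"name": "apply_moves", "arguments": {"commands": [[0,0,0,0.02,-0.0342,0,0],[0,0,0,0.02,-0.0342,0,0],[0,0,0,0.02,-0.0342,0,0],[0,0,0,0.02,-0.0342,0,0],[0,0,0,0.02,-0.0342,0,0]]}}

```text
t: 1.13
eef_pos: [368.2, -340.9, 404.9]
tcp_rot: [3.141, -0.0, -0.0]
ft_force: [1.2, -0.7, -0.0]
opening: 0.354
```

Request:
{"name": "apply_moves", "arguments": {"commands": [[0,0,0,0.02,-0.0342,0,0],[0,0,0,0.02,-0.0342,0,0],[0,0,0,0.02,-0.0342,0,0],[0,0,0,0.02,-0.0342,0,0],[0,0,0,0.02,-0.0342,0,0]]}}

```text
t: 1.55
eef_pos: [468.2, -169.8, 404.9]
tcp_rot: [3.141, -0.0, -0.0]
ft_force: [-0.1, -0.9, 0.4]
opening: 0.023
```

Request:
{"name": "apply_moves", "arguments": {"commands": [[0,0,0,0.02,-0.0342,0,0],[0,0,0,0.02,-0.0342,0,0],[0,0,0,0,0,0.035,0],[0,0,0,0,0,0.035,0],[0,0,0,0,0,0,0]]}}

```text
t: 1.97
eef_pos: [506.9, -102.2, 330.1]
tcp_rot: [-3.139, 0.008, 0.002]
ft_force: [-0.2, -0.3, -1.3]
opening: 0.004
```

Request:
{"name": "apply_moves", "arguments": {"commands": [[0,0,0,0,0,0.03,0],[0,0,0,0,0,0.03,0],[0,0,0,0,0,0.03,0],[0,0,0,0,0,0.02,0],[0,0,0,0,0,0.005,0]]}}

```text
t: 2.38
eef_pos: [507.6, -103.8, 218.3]
tcp_rot: [-3.141, 0.003, -0.001]
ft_force: [-0.2, 0.2, -0.0]
opening: 0.005
```

```bash
python3 - <<'E'
from h import *
s=optics.read_camera("side");st=env.state();print(st["eef_pos"],st["ft_force"])
crop(s,(180,140,360,290),4,"pics/s1.png")
E
```

```text
[ 507.75994248 -103.77394729  218.84346077] [ 0.05768635 -0.16078615 -0.83869721]
```

View pics/s1.png

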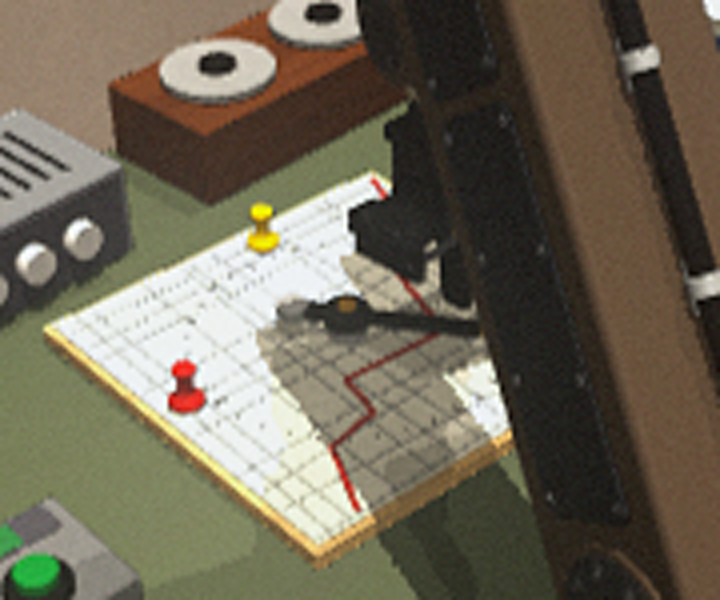

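The fingertip is beside the bar on the pushing side (-y), at about (460,300) in the crop, and clear of the bar. I'll lower it 4 mm and start the sweep slowly.

Request:
{"name": "apply_moves", "arguments": {"commands": [[0,0,0,-0.004,-0.0058,0.004,0],[0,0,0,-0.004,-0.0058,0,0],[0,0,0,-0.004,-0.0058,0,0],[0,0,0,-0.0059,-0.007,0,0],[0,0,0,-0.0059,-0.007,0,0]]}}

```text
t: 2.85
eef_pos: [483.5, -71.2, 216.7]
tcp_rot: [3.141, -0.002, 0.0]
ft_force: [1.2, -0.8, 0.3]
opening: 0.002
```

Request:
{"name": "apply_moves", "arguments": {"commands": [[0,0,0,-0.0038,-0.0073,0,0],[0,0,0,-0.0038,-0.0073,0,0],[0,0,0,-0.0025,-0.008,0,0],[0,0,0,-0.0025,-0.008,0,0],[0,0,0,-0.0012,-0.0068,0,0]]}}

```text
t: 3.27
eef_pos: [469.8, -33.6, 215.7]
tcp_rot: [3.142, 0.0, 0.0]
ft_force: [0.6, -0.9, -0.5]
opening: 0.005
```

```bash
python3 - <<'E'
from h import *
t=optics.read_camera("top");st=env.state();print(st["eef_pos"],st["ft_force"])
s=optics.read_camera("side")
cv2.imwrite("pics/m1.png",np.hstack([cv2.resize(c["color"][y:y+120,x:x+130,::-1],None,fx=3,fy=3) for c,x,y in((t,235,140),(s,200,160))]))
E
```

```text
[469.61333934 -32.87200387 215.67735999] [-0.06112249  1.46566057 -0.59352227]
```

View pics/m1.png

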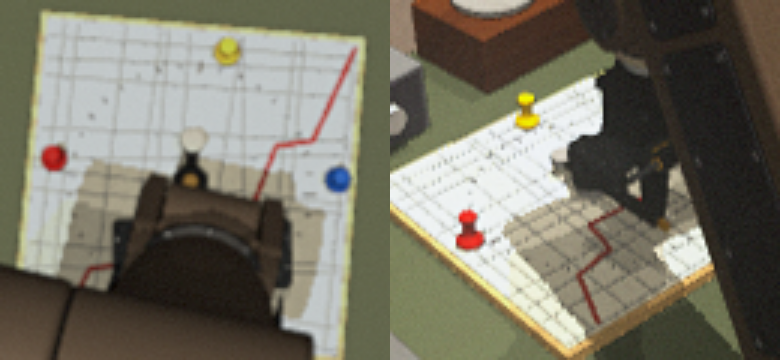

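The tail now points straight up in the top view, so the arm is at about -187° and following the finger. Continuing to about -260°.

Request:
{"name": "apply_moves", "arguments": {"commands": [[0,0,0,-0.0012,-0.0068,0,0],[0,0,0,0,-0.0071,0,0],[0,0,0,0,-0.0071,0,0],[0,0,0,0.0012,-0.0072,0,0],[0,0,0,0.0012,-0.0072,0,0]]}}

```text
t: 3.78
eef_pos: [471.3, 1.7, 215.7]
tcp_rot: [3.142, 0.0, 0.0]
ft_force: [0.4, -1.9, -0.4]
opening: 0.002
```

Request:
{"name": "apply_moves", "arguments": {"commands": [[0,0,0,0.0026,-0.0071,0,0],[0,0,0,0.0026,-0.0071,0,0],[0,0,0,0.004,-0.0067,0,0],[0,0,0,0.004,-0.0067,0,0],[0,0,0,0.0052,-0.006,0,0]]}}

```text
t: 4.2
eef_pos: [490.0, 35.3, 215.7]
tcp_rot: [3.142, 0.0, 0.0]
ft_force: [-0.8, -1.2, -0.0]
opening: 0.003
```

Request:
{"name": "apply_moves", "arguments": {"commands": [[0,0,0,0.0053,-0.0061,0,0],[0,0,0,0.0065,-0.005,0,0],[0,0,0,0.0065,-0.005,0,0],[0,0,0,0.006,-0.0037,0,0],[0,0,0,0.006,-0.0037,0,0]]}}

```text
t: 4.62
eef_pos: [520.6, 58.4, 215.6]
tcp_rot: [3.142, 0.0, 0.0]
ft_force: [-1.3, -1.0, 0.7]
opening: 0.002
```

```bash
python3 - <<'E'
from h import *
t=optics.read_camera("top");st=env.state();print(st["eef_pos"],st["ft_force"])
s=optics.read_camera("side")
cv2.imwrite("pics/m2.png",np.hstack([cv2.resize(c["color"][y:y+120,x:x+130,::-1],None,fx=3,fy=3) for c,x,y in((t,235,140),(s,190,160))]))
E
```

```text
[521.46108459  58.7721934  215.72900956] [-0.8651904  -0.39026902 -0.96084883]
```

View pics/m2.png

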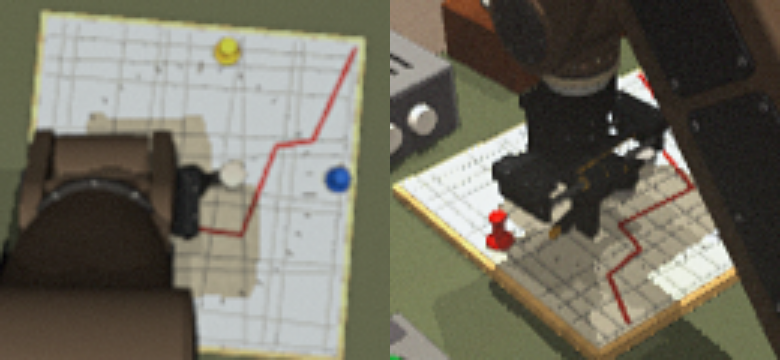

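The arm is now at about -259°, with red (498,230 in the side half) untouched. I'll push slightly short of the target, then back off to look.

Request:
{"name": "apply_moves", "arguments": {"commands": [[0,0,0,0.006,-0.0013,0,0],[0,0,0,0.006,-0.0013,0,0],[0,0,0,0.006,-0.0013,0,0],[0,0,0,0.0035,-0.0005,0,0],[0,0,0,0.0035,-0.0005,0,0]]}}

```text
t: 5.13
eef_pos: [545.4, 62.9, 215.7]
tcp_rot: [3.141, 0.0, -0.0]
ft_force: [-1.4, -0.7, 0.6]
opening: 0.0
```

Request:
{"name": "apply_moves", "arguments": {"commands": [[0,0,0,0,0,0,0],[0,0,0,-0.025,0,0,0],[0,0,0,-0.04,0,0,0],[0,0,0,-0.04,0,0,0],[0,0,0,-0.02,0,0,0]]}}

```text
t: 5.55
eef_pos: [416.1, 63.0, 215.8]
tcp_rot: [3.142, 0.003, 0.0]
ft_force: [0.8, 0.3, 0.1]
opening: 0.005
```

```bash
cat > look.py <<'E'
from h import *
import sys
t=optics.read_camera("top");st=env.state();print(st["t"],st["eef_pos"],st["ft_force"])
s=optics.read_camera("side")
for n,lo,hi,b,z in(("red",(0,90,60),(12,255,255),(244,180,264,205),35),("brass",(12,90,60),(32,255,255),(255,180,310,210),37),("yel",(22,140,100),(32,255,255),(300,148,322,165),38),("blue",(105,140,60),(125,255,255),(338,190,358,210),38)):
    for a,bb,ce in blobs(t,lo,hi,b,3): print(n,a,bb,ce.round(1),ray(t,*ce,z).round(1))
# counterweight: bright steel is hard on white; bar: dark pixels
d=(t["color"].max(2)<60).astype(np.uint8);k=np.zeros_like(d);k[183:207,255:294]=1
v,u=np.nonzero(d*k)
W=np.array([ray(t,a,b,42)[:2] for a,b in zip(u,v)]);P=np.array([556.5,-22.3])
if len(W): q=W-P;print(len(W),W.min(0),W.max(0),"bar dir from pivot",np.degrees(np.arctan2(*q.mean(0)[::-1])),"fit",cv2.fitLine(W.astype(np.float32),2,0,.01,.01).ravel())
cv2.imwrite(sys.argv[1],np.hstack([cv2.resize(c["color"][y:y+h,x:x+90,::-1],None,fx=4,fy=4,interpolation=2) for c,x,y,h in((t,235,150,100),(s,205,180,100))]))
E
python3 look.py pics/m3.png
```

```text
5.6 [414.34577028  63.0953218  215.7933784 ] [-1.83488112  1.08789776 -0.94393132]
red 56 [249, 189, 8, 8] [252.5 192.3] [583.5 124.9  35. ]
brass 10 [261, 195, 4, 3] [262.7 196.2] [570.3  91.7  37. ]
brass 32 [295, 197, 7, 7] [298.  199.9] [557.6 -22.4  37. ]
yel 49 [307, 153, 8, 8] [310.2 156.7] [699.1 -63.1  38. ]
blue 46 [344, 196, 7, 8] [347.2 199.5] [ 558.  -181.2   38. ]
98 [550.22933429  -6.20302218] [570.18332525  84.01808467] bar dir from pivot 84.14987118740234 fit [1.2015219e-01 9.9275547e-01 5.6250934e+02 3.6350258e+01]
```

View pics/m3.png

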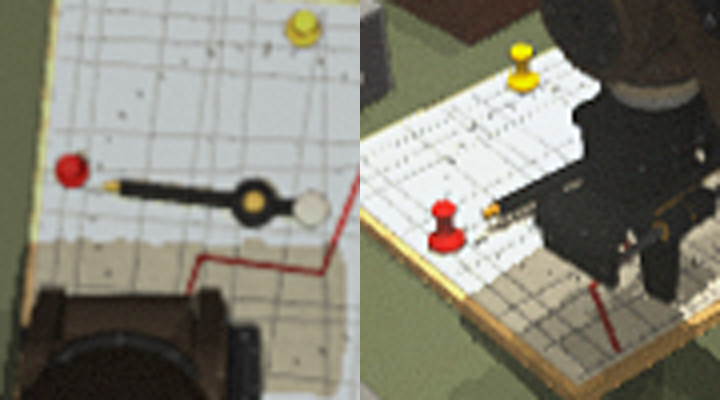

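Arm bearing is about 83.0° (brass at (570,92), bar fit 83.1°) against red at 79.6°, so about 3.3° remains. I'll approach again and settle before contact.

Request:
{"name": "apply_moves", "arguments": {"commands": [[0,0,0,0.04,0,0,0],[0,0,0,0.04,0,0,0],[0,0,0,0.04,0,0,0],[0,0,0,0,0,0,0],[0,0,0,0,0,0,0]]}}

```text
t: 6.07
eef_pos: [541.9, 62.8, 215.6]
tcp_rot: [3.142, -0.002, -0.0]
ft_force: [-0.2, -0.1, -0.2]
opening: 0.005
```

Request:
{"name": "apply_moves", "arguments": {"commands": [[0,0,0,0.003,-0.0005,0,0],[0,0,0,0.003,0,0,0],[0,0,0,0.002,0,0,0],[0,0,0,0,0,0,0],[0,0,0,0,0,0,0]]}}

```text
t: 6.48
eef_pos: [547.8, 63.4, 215.8]
tcp_rot: [3.142, 0.0, 0.0]
ft_force: [0.2, 0.1, 0.2]
opening: 0.003
```

Request:
{"name": "apply_moves", "arguments": {"commands": [[0,0,0,0.0015,0,0,0],[0,0,0,0.0015,0,0,0],[0,0,0,0,0,0,0],[0,0,0,0,0,0,0]]}}

```text
t: 6.82
eef_pos: [551.0, 63.4, 215.7]
tcp_rot: [3.141, -0.0, 0.0]
ft_force: [-0.1, -0.0, 0.4]
opening: 0.007
```

Request:
{"name": "apply_moves", "arguments": {"commands": [[0,0,0,-0.025,0,0,0],[0,0,0,-0.035,0,0,0],[0,0,0,-0.04,0,0,0],[0,0,0,-0.02,0,0,0],[0,0,0,0,0,0,0]]}}

```text
t: 7.23
eef_pos: [427.3, 63.6, 215.8]
tcp_rot: [3.142, 0.004, 0.0]
ft_force: [0.7, -0.1, 0.5]
opening: 0.005
```

```bash
python3 look.py pics/m4.png
```

```text
7.2833 [429.78809508  63.49544866 215.98726354] [ 1.04036872 -0.1511394  -0.20254575]
red 56 [249, 189, 8, 8] [252.5 192.3] [583.5 124.9  35. ]
brass 10 [262, 193, 4, 3] [263.5 194. ] [577.4  89.1  37. ]
brass 32 [295, 197, 7, 7] [298.1 200. ] [557.2 -22.6  37. ]
yel 49 [307, 153, 8, 8] [310.2 156.7] [699.1 -63.1  38. ]
blue 46 [344, 196, 7, 8] [347.2 199.5] [ 558.  -181.2   38. ]
99 [550.22933429  -6.20302218] [579.93127152  80.7946199 ] bar dir from pivot 80.48045215593407 fit [1.9678855e-01 9.8044598e-01 5.6646387e+02 3.7116997e+01]
```

Now the bar fit (x≈584 at red's y) and the brass/pivot line both pass within about 1 mm of red's centre (583.3,124.8); the markers haven't moved. Next I'll lift and go over the button.

Request:
{"name": "apply_moves", "arguments": {"commands": [[0,0,0,0,0,-0.037,0],[0,0,0,0,0,-0.037,0],[0,0,0,0.0065,-0.0349,0,0],[0,0,0,0.0065,-0.0349,0,0],[0,0,0,0.0065,-0.0349,0,0]]}}

```text
t: 7.75
eef_pos: [451.9, 169.4, 290.9]
tcp_rot: [-3.141, -0.003, -0.002]
ft_force: [1.5, -0.6, 0.3]
opening: 0.005
```

Request:
{"name": "apply_moves", "arguments": {"commands": [[0,0,0,0.0065,-0.0349,0,0],[0,0,0,0.0065,-0.0349,0,0],[0,0,0,0.0065,-0.0349,0,0],[0,0,0,0.0065,-0.0349,0,0],[0,0,0,0.0065,-0.0349,0,0]]}}

```text
t: 8.17
eef_pos: [483.9, 345.1, 289.9]
tcp_rot: [-3.141, -0.001, 0.0]
ft_force: [0.8, -0.4, 0.2]
opening: 0.006
```

Request:
{"name": "apply_moves", "arguments": {"commands": [[0,0,0,0,0,0,0],[0,0,0,0,0,0,0],[0,0,0,0,0,0,0]]}}

```text
t: 8.42
eef_pos: [483.3, 342.7, 289.4]
tcp_rot: [3.141, 0.0, 0.0]
ft_force: [0.4, 0.9, -1.2]
opening: 0.003
```

```bash
python3 look.py pics/m5.png; python3 - <<'E'
from h import *
s=optics.read_camera("side"); print(env.state()["eef_pos"]); crop(s,(140,190,260,300),5,"pics/b1.png")
E
```

```text
8.4667 [483.26686431 342.14005968 289.57351313] [-0.27988597  0.18416335 -0.50386619]
red 56 [249, 189, 8, 8] [252.5 192.3] [583.5 124.9  35. ]
brass 11 [261, 193, 5, 3] [263.3 194. ] [577.5  89.9  37. ]
brass 33 [295, 197, 7, 7] [298.1 199.9] [557.5 -22.5  37. ]
yel 49 [307, 153, 8, 8] [310.2 156.7] [699.1 -63.1  38. ]
blue 46 [344, 196, 7, 8] [347.2 199.5] [ 558.  -181.2   38. ]
99 [550.22933429  -6.20302218] [579.93127152  80.7946199 ] bar dir from pivot 80.48045215593407 fit [1.9678855e-01 9.8044598e-01 5.6646387e+02 3.7116997e+01]
[483.27165736 341.74763023 289.81875338]
```

View pics/b1.png

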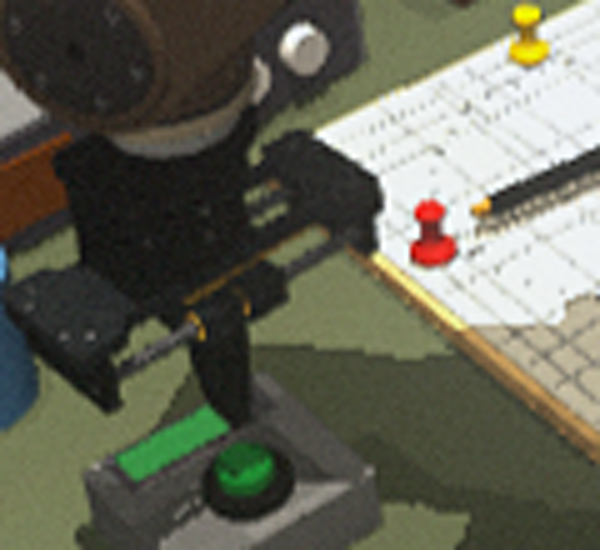

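The finger (about (235,410)) hangs above the button (245,470), and the pointer is unchanged. Pressing down, with force checked.

Request:
{"name": "apply_moves", "arguments": {"commands": [[0,0,0,0,0,0.02,0],[0,0,0,0,0,0.015,0],[0,0,0,0,0,0.003,0],[0,0,0,0,0,0.003,0],[0,0,0,0,0,0,0]]}}

```text
t: 8.98
eef_pos: [483.2, 341.7, 251.1]
tcp_rot: [3.142, -0.001, -0.001]
ft_force: [-5.6, -4.8, 20.7]
opening: 0.005
```

Request:
{"name": "apply_moves", "arguments": {"commands": [[0,0,0,0,0,0.002,0],[0,0,0,0,0,0,0],[0,0,0,0,0,0,0]]}}

```text
t: 9.23
eef_pos: [483.1, 341.7, 250.8]
tcp_rot: [-3.141, -0.002, -0.001]
ft_force: [-11.4, -9.2, 39.7]
opening: 0.005
```

Force is well past 5 N, so something bottomed out at tip z≈61. I'll ease up in steps to check for the button's spring signature.

Request:
{"name": "apply_moves", "arguments": {"commands": [[0,0,0,0,0,-0.0045,0],[0,0,0,0,0,0,0],[0,0,0,0,0,0,0]]}}

```text
t: 9.48
eef_pos: [483.3, 341.9, 252.4]
tcp_rot: [-3.141, -0.001, -0.001]
ft_force: [-0.2, -2.8, 4.5]
opening: 0.006
```

Request:
{"name": "apply_moves", "arguments": {"commands": [[0,0,0,0,0,-0.002,0],[0,0,0,0,0,0,0]]}}

```text
t: 9.65
eef_pos: [483.3, 342.2, 253.7]
tcp_rot: [3.142, -0.001, -0.0]
ft_force: [1.4, -2.6, 3.8]
opening: 0.004
```

Request:
{"name": "apply_moves", "arguments": {"commands": [[0,0,0,0,0,-0.002,0],[0,0,0,0,0,0,0]]}}

```text
t: 9.82
eef_pos: [483.1, 342.6, 255.4]
tcp_rot: [3.142, -0.0, -0.0]
ft_force: [1.2, -1.2, 3.3]
opening: 0.003
```

Request:
{"name": "apply_moves", "arguments": {"commands": [[0,0,0,0,0,-0.002,0],[0,0,0,0,0,0,0]]}}

```text
t: 9.98
eef_pos: [483.0, 342.7, 257.3]
tcp_rot: [-3.142, 0.0, -0.0]
ft_force: [1.4, -0.4, 1.1]
opening: 0.007
```

The force eased 4.5→3.8→3.3→1.1 N over 5 mm. That is the button's spring, so it had been fully down. Moving away upwards, then a final check.

Request:
{"name": "apply_moves", "arguments": {"commands": [[0,0,0,0,0,-0.02,0],[0,0,0,0,0,-0.04,0],[0,0,0,0,0,-0.04,0],[0,0,0,0,0,-0.02,0],[0,0,0,0,0,0,0]]}}

```text
t: 10.4
eef_pos: [483.0, 343.0, 381.6]
tcp_rot: [-3.138, -0.006, 0.0]
ft_force: [-0.7, 0.1, -0.2]
opening: 0.005
```

Request:
{"name": "apply_moves", "arguments": {"commands": [[0,0,0,0,0,0,0],[0,0,0,0,0,0,0],[0,0,0,0,0,0,0]]}}

```text
t: 10.65
eef_pos: [482.8, 342.6, 375.6]
tcp_rot: [3.14, 0.002, 0.0]
ft_force: [-0.5, -0.7, -0.8]
opening: 0.005
```

```bash
python3 look.py pics/m6.png; python3 - <<'E'
from h import *
s=optics.read_camera("side"); print(blobs(s,(50,100,40),(80,255,255),(178,275,202,296))); crop(s,(60,160,280,330),3.5,"pics/f1.png")
E
```

```text
10.7 [482.88785813 342.64681895 375.64581586] [ 0.40558955 -0.34554008 -0.09350824]
red 56 [249, 189, 8, 8] [252.5 192.3] [583.5 124.9  35. ]
brass 10 [262, 193, 4, 3] [263.5 194. ] [577.4  89.1  37. ]
brass 32 [295, 197, 7, 7] [298.  199.9] [557.6 -22.2  37. ]
yel 49 [307, 153, 8, 8] [310.2 156.7] [699.1 -63.1  38. ]
blue 46 [344, 196, 7, 8] [347.2 199.5] [ 558.  -181.2   38. ]
98 [550.22933429  -6.20302218] [579.93127152  80.7946199 ] bar dir from pivot 80.42769433512329 fit [1.9636635e-01 9.8053062e-01 5.6652808e+02 3.7164387e+01]
[(np.int32(26), [178, 275, 8, 5], array([180.53846154, 276.42307692])), (np.int32(111), [183, 278, 12, 12], array([188.52252252, 283.22522523]))]
```

View pics/f1.png

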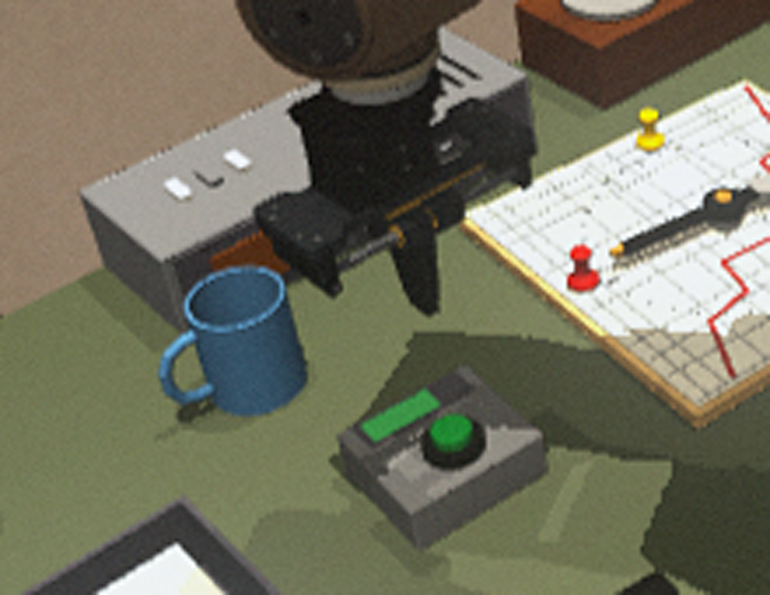

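The button is up at (452,432), the pointer (tip at (617,250)) aims at the red marker (582,268), the mug stands where it was, and the gripper is clear. Handing in.

```bash
python3 -c "
from cell import env
print(env.job_done())"
```

```text
the job is handed in; nothing more can be done
None
```

I pushed the bearing arm about 132° clockwise with the closed fingertips until it pointed at the red marker. Then I pressed the green button fully, moved clear and handed the job in at about 10.7 s.

- **Pointing:** Two measures of the arm's line, the bar fit and the brass tip with the pivot, both pass about 1 mm from the red marker's centre (limit 9 mm). They differ by under 1° in bearing, and the line was unchanged after the button press.
- **Button:** It bottomed out, with the wrist force peaking at about 40 N vertically (43 N in all), far more than the 5 N it needed. The force then eased from 4.5 to 1.1 N over about 5 mm as the button sprang back, and the last picture shows it up.
- **Height estimate:** My camera estimate of the button top was about 8 mm too low (58–60 mm against about 67 mm at contact), so I pressed harder than planned.
- **Bystanders:** All three markers measured at their starting positions, and the mug looked undisturbed. I did not measure the tape, torch or card box at the end; the path was planned to keep clear of them, though I never picked out the card box in the pictures.
- **Gentleness:** The wrist read about 2 N or less at the end of each push on the arm; I did not see the force between readings.

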